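# Find the sander wheel with the worn bearing and mark it

## Task

One of the three sander wheels on the blue check stands has a worn bearing with free play; the other two are tight. Feel for it by gently rocking the wheels by the tyre: push the top away from the stand's post until you feel the mount push back, then towards the post likewise, never pressing hard. When the worn wheel has been rocked both ways, set the red ring over the peg of its stand, down on the shoulder, let go, and leave everything else on the bench where it lies.

Things in the scene. Friction and masses are not known exactly. Their poses are not given: they have to be found in the camera images.
- stand_a: fixed blue stand holding a sander wheel (black tyre, 110 mm diameter, 24 mm wide) upright on a level axle along the stand's y, 110 mm up. All three look alike. Origin: on the bench under the wheel's middle. The post carrying the axle is at y = +40 to +52 mm, 125 mm tall (40 mm below the tyre's top); the -y side is open. The wheel's top rocks along y.
- tyre_top_a (a point): point fixed to stand_a, 165 mm up: the tyre's top when the wheel stands truly upright. It does not move with the wheel, whose lean is not measured: the real top may be 5 mm off along the stand's y. Fingers can straddle the tyre here from above, closing along y, tips 15 to 25 mm below the top; a leaning wheel then meets the fingertips. The worn wheel moves freely some 5 mm each way there, a tight one under 1 mm.
- seat_a (a point): centre of the ring when seated on stand_a's upright steel peg: on the peg's axis, 62 mm above the bench, 125 mm from the wheel's middle towards the stand's -x (robot's side). Peg 10 mm in diameter, rounded top at 83 mm; the shoulder that carries the ring is 32 mm in diameter, at 50 mm.
- mount_a (a joint): springy bend of stand_a's axle mount, rad: near 0 when the wheel is not pushed, positive when its top is pushed to the stand's -y (away from the post). Bend = push (N) x height above the axle (m) / 13, so about 0.003 per N on the tyre 15 mm below its top. It bends only once the bearing's play is taken up: 0.012 to 0.03 is a proper feel, over 0.055 (some 16 N) harms it.
- stand_b: fixed blue stand holding a sander wheel (black tyre, 110 mm diameter, 24 mm wide) upright on a level axle along the stand's y, 110 mm up. All three look alike. Origin: on the bench under the wheel's middle. The post carrying the axle is at y = +40 to +52 mm, 125 mm tall (40 mm below the tyre's top); the -y side is open. The wheel's top rocks along y.
- tyre_top_b (a point): point fixed to stand_b, 165 mm up: the tyre's top when the wheel stands truly upright. It does not move with the wheel, whose lean is not measured: the real top may be 5 mm off along the stand's y. Fingers can straddle the tyre here from above, closing along y, tips 15 to 25 mm below the top; a leaning wheel then meets the fingertips. The worn wheel moves freely some 5 mm each way there, a tight one under 1 mm.
- seat_b (a point): centre of the ring when seated on stand_b's upright steel peg: on the peg's axis, 62 mm above the bench, 125 mm from the wheel's middle towards the stand's -x (robot's side). Peg 10 mm in diameter, rounded top at 83 mm; the shoulder that carries the ring is 32 mm in diameter, at 50 mm.
- mount_b (a joint): springy bend of stand_b's axle mount, rad: near 0 when the wheel is not pushed, positive when its top is pushed to the stand's -y (away from the post). Bend = push (N) x height above the axle (m) / 13, so about 0.003 per N on the tyre 15 mm below its top. It bends only once the bearing's play is taken up: 0.012 to 0.03 is a proper feel, over 0.055 (some 16 N) harms it.
- stand_c: fixed blue stand holding a sander wheel (black tyre, 110 mm diameter, 24 mm wide) upright on a level axle along the stand's y, 110 mm up. All three look alike. Origin: on the bench under the wheel's middle. The post carrying the axle is at y = +40 to +52 mm, 125 mm tall (40 mm below the tyre's top); the -y side is open. The wheel's top rocks along y.
- tyre_top_c (a point): point fixed to stand_c, 165 mm up: the tyre's top when the wheel stands truly upright. It does not move with the wheel, whose lean is not measured: the real top may be 5 mm off along the stand's y. Fingers can straddle the tyre here from above, closing along y, tips 15 to 25 mm below the top; a leaning wheel then meets the fingertips. The worn wheel moves freely some 5 mm each way there, a tight one under 1 mm.
- seat_c (a point): centre of the ring when seated on stand_c's upright steel peg: on the peg's axis, 62 mm above the bench, 125 mm from the wheel's middle towards the stand's -x (robot's side). Peg 10 mm in diameter, rounded top at 83 mm; the shoulder that carries the ring is 32 mm in diameter, at 50 mm.
- mount_c (a joint): springy bend of stand_c's axle mount, rad: near 0 when the wheel is not pushed, positive when its top is pushed to the stand's -y (away from the post). Bend = push (N) x height above the axle (m) / 13, so about 0.003 per N on the tyre 15 mm below its top. It bends only once the bearing's play is taken up: 0.012 to 0.03 is a proper feel, over 0.055 (some 16 N) harms it.
- ring_center (a point): centre of the red plastic marker ring, half-way up: 44 mm outside diameter, 24 mm hole, 24 mm tall, 40 g, lying flat on the bench (axis upright); its upper face is 12 mm above this point.
- collar: blue plastic ring of the red one's size, a bystander; origin at the centre of its underside
- sanding_block: cork and orange sanding block, 100 x 60 x 34 mm, a bystander; origin at the centre of its underside
- offcut: pale wood offcut 130 x 45 x 20 mm, a bystander; origin at the centre of its underside
- screwdriver: screwdriver lying on the bench, a bystander; x along the shaft
- cup: white paper-coloured cup, 74 mm wide at the rim, 85 mm tall, a bystander; origin at the centre of its underside
- glue: white glue bottle, 56 mm diameter, 150 mm tall, a bystander; origin at the centre of its underside
- tube: cardboard tube standing on end, 44 mm diameter, 100 mm tall, a bystander; origin at the centre of its underside
There are look-alikes about, which are no part of the job. Leave any green look-alike of the stand_b alone.

How it is judged (in metres and radians):
On the way, in this order (a step that is already met when the one before it is completed fails the run):
1. the worn wheel's top is pushed away from the post until its play is taken up and the mount pushes back (mount bend over 0.009) (value of joint mount_b above 0.009 rad), for 0.05 s.
2. then its top is pushed towards the post until the mount pushes back (mount bend under -0.009) (value of joint mount_b below -0.009 rad), for 0.05 s.
3. then the red ring is over the peg of that stand (horizontal distance between ring_center and seat_b below 0.009 m and distance between ring_center and seat_b below 0.01 m), for 0.2 s.
At the end, for the whole second after the job is handed in: the red ring lies flat (within 7 degrees) on the shoulder of the peg on the worn wheel's stand, within 9 mm of its seat, released; no wheel is being pushed (mount bends within 0.008) (all of step 3 and angle between ring_center's own z axis and vertical below 0.12 rad and contact force between the fingers and anything else below 0.1 N and value of joint mount_a between -0.008 and 0.008 rad and value of joint mount_b between -0.008 and 0.008 rad and value of joint mount_c between -0.008 and 0.008 rad); the robot touches nothing.
It fails at once if wheel a is pushed too hard (mount bend over 0.055 either way, about 16 N on the tyre) (value of joint mount_a above 0.055 rad or value of joint mount_a below -0.055 rad).
It fails at once if wheel b is pushed too hard (mount bend over 0.055 either way, about 16 N on the tyre) (value of joint mount_b above 0.055 rad or value of joint mount_b below -0.055 rad).
It fails at once if wheel c is pushed too hard (mount bend over 0.055 either way, about 16 N on the tyre) (value of joint mount_c above 0.055 rad or value of joint mount_c below -0.055 rad).
It fails at once if a bystander is moved by more than 30 mm (distance of any of collar, sanding_block, offcut, screwdriver, cup, glue, tube from where it was at the start of the episode above 0.03 m).
It also fails if it takes over 72 s, if anything falls off the work surface, if the arm or the gripper's body presses on something with over 40 N, if the wrist force passes 120 N, or if a joint passes its speed limit or range.

## Robot

A 7-joint arm with a two-finger parallel gripper is mounted at the origin on the work surface. World frame = base frame: x ahead of the robot, y to its left, z up, the work surface at z = 0. Lengths are in mm, angles in rad, forces in N, time in s.
With the tool pointing down it reaches from about 350 to 900 mm from the base axis. Payload 8.1 kg.
Tool frame: the origin (TCP) lies between the finger pads; the fingertips stand 17 mm ahead of it and the grasp point (between the pads) lies 2 mm behind it; z points along the fingers, y is the direction in which the jaws open and shut (so a half turn about z gives the same grasp; the last joint's range is limited). The gripper opens to 85 mm and grips with 20 to 120 N. Pads are 22 mm wide; open, the fingers measure 114 mm over their backs; the gripper's body (76 mm by 85 mm) begins 54 mm behind the grasp point. The pads swing forward as they close: fully open they stand 13 mm farther back than shut.
Start: joints at [-1.393, 0.434, 0.025, 1.573, -0.012, 1.134, -0.075], TCP at [173.23, 600.526, 248.323] pointing down, gripper open.
Joint ranges: [-2.62, 2.62], [-0.44, 2.09], [-1.27, 1.32], [0.08, 2.57], [-1.32, 4.46], [0.12, 2], [-2.74, 2.74]. Speed limits (rad/s): [2.22, 2.22, 3.01, 3.01, 3.14, 3.14, 3.14].

## Interface

Orientations are given as a unit quaternion [w, x, y, z].
In Python, from bench import manip gives the robot as it stands.
- The arm moves only by the tool arm_command, never from a script. Its argument "deltas" is a list of rows, each a list of 3 entries, a list of its own where there are three numbers: the shift along the world's x, y, z in m, then the turn about the world's z in degrees, then the opening, from 0 (shut) to 1 (fully open). A call has 1 to 5 rows; each row is the pose to reach, as a shift and turn from the pose measured when the call began; what a row does not reach only later rows make up. A row lasts 1/8 s, in which the tool goes at most 62.5 mm and 10.7 degrees, less where a joint would pass 70% of its speed; a pose out of reach is approached as far as the arm can. A call with a gripper value outside its range is refused whole. The fingers move at their own pace and stop on an object; the grip force is fixed at half the most. Time passes only in rows, so rows that repeat a pose let the fingers close. It gives the time, the measured TCP pose, the force and the opening at its end, in the units of the state.
- manip.observe(): the state, without advancing time (a new reading comes with each control period).
- manip.capture(name): name is "scene" or "top" or "wrist"; returns the picture (480x640x3 uint8, blue, green, red); there is no depth.
- manip.camera_info(name): a dict with "fx", "fy", "cx", "cy" (pixels), "dist" ([k1, k2, p1, p2, k3] as OpenCV has them; the pictures are not rectified), "R" (3x3) and "t" (3): a world point X has camera coordinates R X + t. Camera axes: x right, y down, z forward; pixel columns grow to the right and rows downward; lengths in mm; the calibration is good to about 2 mm. A picture is of the moment at which its call begins: read the wrist's pose just before it. camera_info takes no time and is no camera call; for the wrist camera it gives the pose at the moment of the call.
- manip.sign_off(): hands the job in, once; it reports no verdict.
Trained networks look in the newest picture that a camera, given by its name, has taken for a name from the list of things; names that differ only in an ending like _2 or _b are one class to them, and where a whole thing is asked for, a point or a joint stands for the part that bears it (a point fixed in the world has none). Each returns a list of dicts, best first, with "conf" (0 to 1); they miss things now and then, are a little off and sometimes report something else, mostly with a low value. They report only what shows in the picture. A call takes as long as a camera call. They do not tell look-alikes from the thing itself.
- manip.search_frame(camera, label): "box" ([centre column, centre row, width, height] in pixels, round what is visible of it).
The state is a dict: "time_s": time; "joint_positions": joint angles; "qd": joint speeds; "joint_torque": joint torques, N m; "tcp_pos": TCP position; "tcp_rot": TCP orientation; "force": force on the tool from outside, world axes, zero at the start; "moment": the same for the moment, N m; "grip_width": finger opening in mm.
Only numpy, scipy, OpenCV 4.12 (cv2) and the standard library are available. Lean on these libraries where they do the work, as an engineer would, in place of code of your own. Each camera call takes 0.05 s, during which the arm holds its last target. There are 200 camera calls.

## Working session

There is one attempt and no reset: what is moved stays moved. The work goes in short steps, Python scripts to look and compute and a tool call to move; the robot and the scene stay as the last step left them, time stands still between calls to the robot, and variables do not carry over. Pictures are saved under pics/ and viewed, on a budget of 10 in all, crops included, one or two more only if the job needs it, and the job is handed in when it is done.

Besides the shell and the picture viewer there is one more tool, called as name(argument=value, ...), one argument or row to a line, values as JSON. arm_command: Moves the arm, as the interface text tells. Its arguments: {"type":"object","properties":{"deltas":{"type":"array"}},"required":["deltas"]}

```bash
mkdir -p pics; cat > h.py <<'E'
import cv2,numpy as np
from bench import manip
def ray(cam,uv,z,info=None):
    c=info or manip.camera_info(cam);K=np.array([[c['fx'],0,c['cx']],[0,c['fy'],c['cy']],[0,0,1]])
    R=np.array(c['R']);t=np.array(c['t'])
    p=cv2.undistortPoints(np.array([[uv]],float),K,np.array(c['dist']))[0,0]
    o=-R.T@t;d=R.T@np.array([p[0],p[1],1]);return o+d*(z-o[2])/d[2]
def proj(cam,X,info=None):
    c=info or manip.camera_info(cam);K=np.array([[c['fx'],0,c['cx']],[0,c['fy'],c['cy']],[0,0,1]])
    R=np.array(c['R']);return cv2.projectPoints(np.array(X,float).reshape(-1,1,3),cv2.Rodrigues(R)[0],np.array(c['t'],float),K,np.array(c['dist']))[0][:,0]
E
python3 - <<'E'
from h import *
for n in("top","scene"):
    im=manip.capture(n);cv2.imwrite(f'pics/{n}0.png',im)
    c=manip.camera_info(n);print(n,-np.array(c['R']).T@c['t'],c['fx'])
    for l in("stand_a","ring_center"):
        for d in manip.search_frame(n,l):print(n,l,d)
s=manip.observe();print(s['time_s'],s['tcp_pos'],s['tcp_rot'],s['force'],s['grip_width'])
E
```

```text
top [ 392.8800906   -24.90447609 1211.62153232] 544.7029228167215
top stand_a {'box': [466.3, 378.2, 58.6, 96.0], 'conf': 0.91}
top stand_a {'box': [453.0, 251.9, 53.0, 105.5], 'conf': 0.87}
top stand_a {'box': [184.1, 274.6, 55.9, 99.0], 'conf': 0.78}
top ring_center {'box': [382.4, 290.9, 24.4, 18.5], 'conf': 0.57}
scene [1202.7828564   482.43180958  724.18016583] 488.14460728514
scene stand_a {'box': [298.1, 280.5, 72.9, 90.7], 'conf': 0.81}
scene stand_a {'box': [222.1, 226.2, 80.6, 79.7], 'conf': 0.73}
scene stand_a {'box': [290.8, 178.4, 62.0, 68.8], 'conf': 0.63}
scene ring_center {'box': [386.6, 282.1, 19.4, 17.5], 'conf': 0.52}
0.3 [173.21966661 600.38462721 248.04874671] [ 1.20942879e-05  1.39984657e-01  9.90153645e-01 -2.34228167e-04] [ 0.12923431  0.17151149 -0.52666257] 85.32016373300071
```

View pics/top0.png

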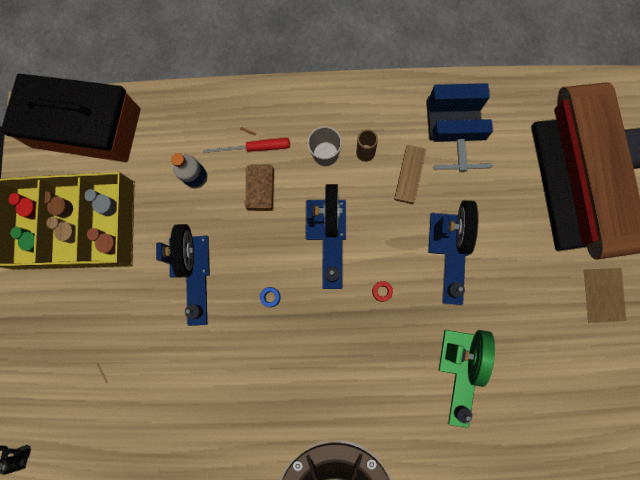

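View pics/scene0.png

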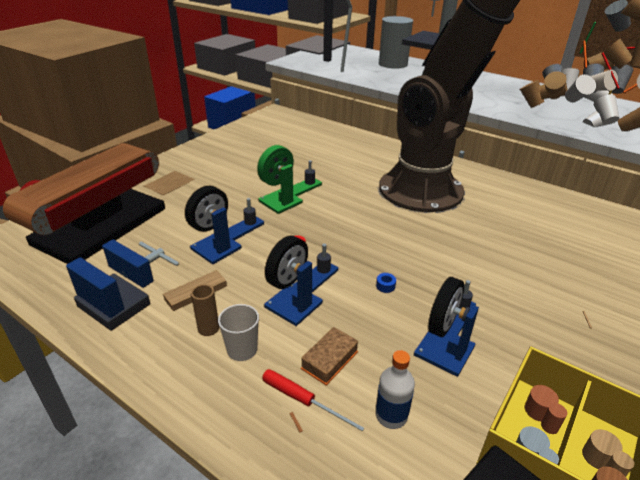

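Top view: three blue stands, with pegs near (193,311), (332,273) and (456,290). The red ring is at (382,291) and the blue collar at (270,297). The stand at (467,378) is the green look-alike, so I leave it alone. Posts are on the image-left (+y) side of the wheels. Next is one enlarged montage to confirm and to get pixels.

```bash
python3 - <<'E'
from h import *
im=cv2.imread('pics/top0.png')
o=[]
for (u,v) in((188,275),(330,235),(455,250),(382,291)):
    c=im[v-60:v+60,u-40:u+40] ;c=cv2.resize(c,None,fx=5/2*1,fy=5/2,interpolation=cv2.INTER_CUBIC);c=cv2.convertScaleAbs(c,alpha=1.8,beta=15)
    o.append(c)
cv2.imwrite('pics/m.png',cv2.resize(np.hstack(o),(800,300)))
hsv=cv2.cvtColor(im,cv2.COLOR_BGR2HSV)
m=((hsv[...,0]<8)|(hsv[...,0]>172))&(hsv[...,1]>150)&(hsv[...,2]>70)
y,x=np.nonzero(m[275:310,365:400]);u=(x.min()+x.max())/2+365;v=(y.min()+y.max())/2+275
print('ring',u,v,x.max()-x.min(),y.max()-y.min(),ray('top',(u,v),20))
for p in((193,311),(332,273),(456,290)):print(p,ray('top',p,83))
E
```

```text
ring 382.5 291.0 19 20 [ 445.84038502 -116.62437444   20.        ]
(193, 311) [412.22405704 283.72893462  83.        ]
(332, 273) [483.49924738  -8.7821959   83.        ]
(456, 290) [ 439.9797863  -263.74974761   83.        ]
```

View pics/m.png

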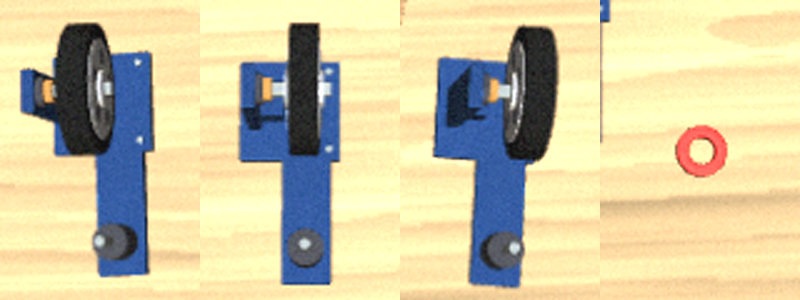

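The left, middle and right blue stands and the red ring are confirmed, all posts on +y. Peg tops in full-frame pixels are (187.2,311.8), (331.6,272.2) and (461,288.8). Next: stand poses and the wrist camera's geometry.

```bash
python3 - <<'E'
from h import *
T={'L':((148,215),(98,242),[((98,275),(97,156)),((148,275),(152,55))]),
'M':((290,175),(104,243),[((82,283),(82,160)),((130,283),(139,160))]),
'R':((415,190),(115,247),[((70,283),(78,160)),((121,285),(126,160))])}
f=lambda o,p:(o[0]+p[0]/2.5,o[1]+p[1]/2.5)
for k,(o,p,E) in T.items():
    P=ray('top',f(o,p),83);print(k,'peg',P.round(1))
    for a,b in E:
        d=ray('top',f(o,b),8)-ray('top',f(o,a),8);print('  yaw',np.degrees(np.arctan2(d[1],d[0])).round(2))
    for yaw in(0,-3):
        W=P[:2]+125*np.array([np.cos(np.radians(yaw)),np.sin(np.radians(yaw))]);print(yaw,W.round(1),(proj('top',[[W[0],W[1],165],[W[0]+0,W[1]-12,165],[W[0],W[1]+12,165]])-o)*2.5)
c=manip.camera_info('wrist');R=np.array(c['R']);s=manip.observe()
print('wrist cam pos',-R.T@c['t'],'fwd',R[2],'right',R[0],c['fx'],s['tcp_pos'])
E
```

```text
L peg [410.8 296.1  83. ]
  yaw 0.64
  yaw -1.08
0 [535.8 296.1] [[69.93641371 81.48014241]
 [84.75448585 81.01944739]
 [55.1612201  81.93885037]]
-3 [535.6 289.6] [[78.00721587 81.44456728]
 [92.84846404 80.98301918]
 [63.2081568  81.90414357]]
M peg [485.2  -8.   83. ]
  yaw -1.59
  yaw -6.06
0 [610.2  -8. ] [[ 97.35742091  75.3388574 ]
 [112.65500321  74.81949535]
 [ 82.06865315  75.86010735]]
-3 [610.  -14.5] [[105.70284662  75.26948108]
 [121.00505959  74.751215  ]
 [ 90.40870179  75.78965678]]
R peg [ 442.1 -274.3   83. ]
  yaw -6.99
  yaw -5.83
0 [ 567.1 -274.3] [[127.65145544  80.9433432 ]
 [142.8751955   80.45513611]
 [112.40421027  81.43292164]]
-3 [ 566.9 -280.8] [[135.96907876  80.89333299]
 [151.179722    80.40579318]
 [120.73409417  81.3822654 ]]
wrist cam pos [ 92.08188732 623.59095978 373.60553859] fwd [ 0.31514435 -0.09273894 -0.94450174] right [ 0.27788334  0.96061349 -0.00160181] 331.1162579018443 [173.21966661 600.38462721 248.04874671]
```

arm_command(
  deltas=[
    [[0.04,-0.04,0.03],8,1],
    [[0.09,-0.09,0.03],16,1],
    [[0.13,-0.14,0.03],16,1],
    [[0.17,-0.19,0.03],16,1],
    [[0.21,-0.24,0.03],16,1],
  ],
)

```text
time_s: 0.92
tcp_pos: [375.5, 369.6, 278.3]
tcp_rot: [0.0, 0.001, 1.0, -0.0]
force: [1.1, -0.1, 0.8]
grip_width: 85.1
```

arm_command(
  deltas=[
    [[0.04,-0.03,0],0,1],
    [[0.08,-0.05,0],0,1],
    [[0.09,-0.06,0],0,1],
    [[0.09,-0.06,0],0,1],
  ],
)

```text
time_s: 1.42
tcp_pos: [465.7, 309.0, 278.1]
tcp_rot: [-0.0, 0.002, 1.0, -0.0]
force: [-0.8, -0.0, -0.1]
grip_width: 85.2
```

```bash
cat >> h.py <<'E'
import json
def snap(name):
    c=manip.camera_info('wrist');im=manip.capture('wrist');cv2.imwrite(f'pics/{name}.png',im)
    json.dump({k:np.array(v).tolist() for k,v in c.items() if k in('fx','fy','cx','cy','dist','R','t')},open(f'pics/{name}.json','w'))
    s=manip.observe();q=s['tcp_rot'];a=np.degrees(2*np.arctan2(q[2],q[1]))-180
    print(s['time_s'],s['tcp_pos'].round(1) if hasattr(s['tcp_pos'],'round') else s['tcp_pos'],'jawyaw',a,s['force'],s['grip_width'])
E
python3 - <<'E'
from h import *
snap('wL')
E
```

```text
1.475 [464.7 310.2 278.1] jawyaw -0.0716609193416673 [-0.64063895  0.4897866   0.39854467] 85.71010131256168
```

View pics/wL.png

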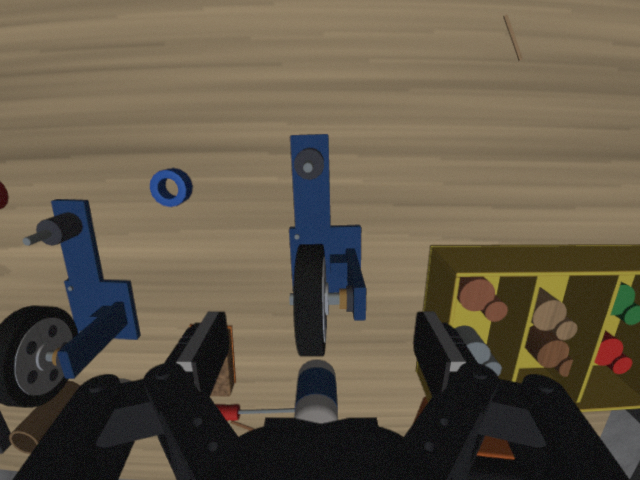

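Wrist view (up = -x): left stand with peg top at (308,168), strip corners at (291,136) and (328,134), and the tyre spanning rows 245-355 at columns ~295-328. Next: its pose and lean.

```bash
cat >> h.py <<'E'
def refine_peg(im,uv,r=12):
    g=cv2.cvtColor(im,cv2.COLOR_BGR2GRAY).astype(float);u,v=map(int,uv)
    w=g[v-r:v+r+1,u-r:u+r+1];w=cv2.GaussianBlur(w,(0,0),1);m=w>np.percentile(w,50)+0
    return g
def report(name,peg,edges,rows):
    im=cv2.imread(f'pics/{name}.png');I=json.load(open(f'pics/{name}.json'))
    P=ray(0,peg,83,I);print('peg',P.round(1))
    for a,b in edges:
        d=ray(0,b,6,I)-ray(0,a,6,I);print(' yaw',np.degrees(np.arctan2(d[1],d[0])).round(2),ray(0,a,6,I).round(1),ray(0,b,6,I).round(1))
    mx=im.max(2)
    for r in rows:
        v,lo,hi=r;print(v,'max',mx[v,lo:hi].tolist())
    return P,I
E
python3 - <<'E'
from h import *
P,I=report('wL',(308,168),[((291,136),(291,226)),((328.5,134),(330,226))],[(v,285,345) for v in(255,290,320,348)])
for yaw in(0,-2,2):
  c,s=np.cos(np.radians(yaw)),np.sin(np.radians(yaw))
  W=P[:2]+125*np.array([c,s]);
  q=[[W[0]+c*dx-s*dy,W[1]+s*dx+c*dy,z] for dx,z in((-55,110),(-40,148),(0,165),(40,148),(55,110)) for dy in(-12,12)]
  print(yaw,W.round(1),proj(0,q,I).round(0).tolist())
E
```

```text
peg [414.4 296.4  83. ]
 yaw -1.81 [386.1 274.5   6. ] [493.3 271.1   6. ]
 yaw 1.17 [384.2 317.5   6. ] [493.5 319.7   6. ]
255 max [137, 139, 138, 137, 134, 83, 89, 93, 91, 91, 76, 40, 26, 27, 24, 19, 28, 21, 27, 21, 25, 26, 24, 27, 29, 23, 28, 20, 24, 14, 19, 23, 27, 22, 25, 20, 17, 15, 24, 43, 87, 95, 95, 89, 81, 54, 43, 42, 40, 44, 40, 43, 41, 39, 41, 44, 43, 43, 35, 40]
290 max [128, 135, 130, 132, 130, 129, 127, 88, 45, 29, 31, 21, 33, 36, 27, 21, 28, 30, 18, 27, 29, 26, 30, 30, 30, 23, 31, 26, 27, 30, 29, 28, 28, 29, 28, 28, 47, 98, 100, 70, 91, 112, 104, 85, 89, 92, 92, 92, 93, 92, 92, 92, 89, 89, 64, 80, 76, 78, 79, 78]
320 max [135, 138, 138, 138, 135, 136, 136, 136, 96, 51, 28, 34, 24, 29, 27, 31, 27, 30, 28, 33, 31, 30, 29, 31, 21, 33, 28, 26, 35, 29, 25, 31, 21, 26, 27, 29, 26, 62, 122, 80, 51, 57, 124, 133, 136, 140, 134, 138, 134, 137, 134, 135, 133, 134, 137, 137, 135, 133, 137, 137]
348 max [139, 139, 139, 137, 137, 137, 141, 140, 142, 136, 133, 97, 52, 26, 28, 27, 33, 30, 34, 28, 17, 33, 31, 35, 30, 31, 23, 29, 29, 27, 29, 28, 17, 26, 24, 30, 31, 28, 17, 36, 92, 129, 138, 138, 140, 137, 137, 138, 139, 137, 139, 137, 137, 136, 138, 139, 136, 140, 139, 137]
0 [539.4 296.4] [[295.0, 247.0], [321.0, 247.0], [293.0, 279.0], [321.0, 278.0], [293.0, 330.0], [321.0, 330.0], [295.0, 357.0], [321.0, 357.0], [299.0, 345.0], [321.0, 345.0]]
-2 [539.4 292.1] [[293.0, 246.0], [318.0, 247.0], [289.0, 278.0], [317.0, 279.0], [287.0, 330.0], [316.0, 331.0], [289.0, 356.0], [315.0, 357.0], [293.0, 345.0], [315.0, 346.0]]
2 [539.4 300.8] [[298.0, 247.0], [323.0, 246.0], [296.0, 279.0], [324.0, 278.0], [298.0, 331.0], [326.0, 330.0], [302.0, 357.0], [327.0, 356.0], [304.0, 346.0], [327.0, 345.0]]
```

The left wheel stands within about 2 mm of upright. Now I look at the middle stand.

arm_command(
  deltas=[
    [[0.01,-0.06,0],0,1],
    [[0.03,-0.12,0],0,1],
    [[0.045,-0.18,0],0,1],
    [[0.06,-0.24,0],0,1],
    [[0.07,-0.3,0],0,1],
  ],
)

```text
time_s: 2.1
tcp_pos: [534.5, 10.6, 278.3]
tcp_rot: [-0.0, -0.001, 1.0, 0.001]
force: [0.8, 0.1, 0.4]
grip_width: 85.5
```

arm_command(
  deltas=[
    [[0,-0.02,0],0,1],
    [[0,-0.02,0],0,1],
    [[0,-0.02,0],0,1],
  ],
)

```text
time_s: 2.48
tcp_pos: [534.3, -6.6, 278.2]
tcp_rot: [-0.0, -0.003, 1.0, 0.001]
force: [-0.4, 0.4, 0.1]
grip_width: 85.3
```

```bash
python3 - <<'E'
from h import *
snap('wM')
E
```

```text
2.525 [534.4  -6.7 278.2] jawyaw 0.33217657883832885 [ 0.43936938  0.49980384 -0.31563179] 85.52970813848192
```

arm_command(
  deltas=[
    [[-0.01,-0.06,0],-3,1],
    [[-0.02,-0.12,0],-6,1],
    [[-0.03,-0.18,0],-6,1],
    [[-0.04,-0.24,0],-6,1],
    [[-0.045,-0.27,0],-6,1],
  ],
)

```text
time_s: 3.15
tcp_pos: [489.0, -278.5, 278.3]
tcp_rot: [0.0, 0.05, 0.999, 0.001]
force: [0.7, 0.9, -0.4]
grip_width: 85.5
```

arm_command(
  deltas=[
    [[0,0,0],0,1],
    [[0,0,0],0,1],
  ],
)

```text
time_s: 3.4
tcp_pos: [489.8, -276.4, 278.1]
tcp_rot: [-0.0, 0.049, 0.999, 0.001]
force: [0.6, 0.2, -0.6]
grip_width: 85.3
```

```bash
python3 - <<'E'
from h import *
snap('wR')
a=cv2.imread('pics/wM.png');b=cv2.imread('pics/wR.png')
cv2.imwrite('pics/MR.png',cv2.convertScaleAbs(np.hstack([a[0:400,120:520],b[0:400,120:520]]),alpha=1.7,beta=10))
E
```

```text
3.45 [ 489.9 -276.2  278.1] jawyaw -5.5425540238881865 [0.88651383 0.59984227 0.36794399] 85.46288141730106
```

View pics/MR.png

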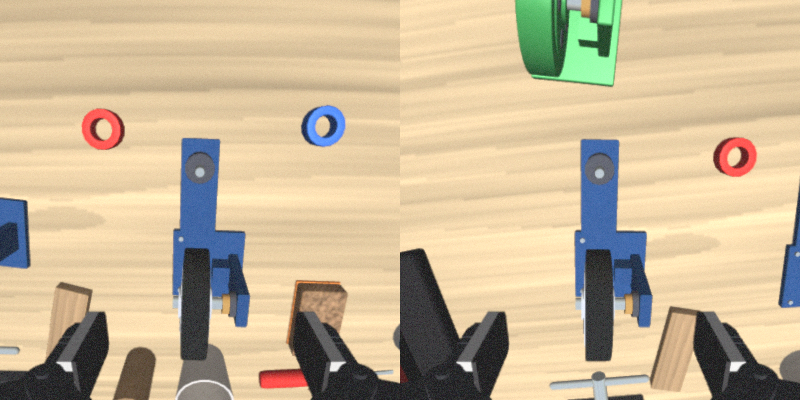

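Crop (left: middle stand, right: right stand; full-frame column = tile column + 120). Middle peg top is at (319.5,172) and right peg top at (320,173). Red ring is at (222,129) in wM and (455,157) in wR. Next: numbers and lean.

```bash
python3 - <<'E'
from h import *
from scipy.optimize import least_squares
D={'wL':((308,168),[((291,136),(291,226)),((328.5,134),(330,226))]),'wM':((319.7,172),[((303,139),(300.5,231)),((339,139),(336,231))]),'wR':((320,173),[((303,140),(302,231)),((338,140),(338,232))])}
for n,(peg,e) in D.items():
    P,I=report(n,peg,e,[]);im=cv2.imread(f'pics/{n}.png').max(2)
    im=cv2.GaussianBlur(im,(1,3),0)
    # rough yaw
    ys=[];
    for a,b in e:
        d=ray(0,b,6,I)-ray(0,a,6,I);ys.append(np.arctan2(d[1],d[0]))
    y=np.mean(ys);c,s=np.cos(y),np.sin(y);W=P[:2]+125*np.array([c,s])
    q=proj(0,[[W[0]+c*55*np.sin(t),W[1]+s*55*np.sin(t),110+55*np.cos(t)] for t in np.radians((-60,-30,0,30,45))],I)
    print(n,'yaw',np.degrees(y).round(2),'top pt',W.round(1))
    for (u,v),t in zip(q,np.radians((-60,-30,0,30,45))):
        z=110+55*np.cos(t);r=im[int(round(v))];k=int(round(u));a=k
        while r[a]<50:a-=1
        b=k
        while r[b]<50:b+=1
        pa,pb=ray(0,(a+.5,v),z,I),ray(0,(b-.5,v),z,I)
        loc=[-(p[0]-W[0])*s+(p[1]-W[1])*c for p in(pa,pb)]
        print('  v%d edges %d..%d pred %.1f local y %.1f %.1f'%(v,a,b,u,*loc))
for n,uv in(('wM',(222,129)),('wR',(455,157))):
    im=cv2.imread(f'pics/{n}.png');I=json.load(open(f'pics/{n}.json'));h=cv2.cvtColor(im,cv2.COLOR_BGR2HSV)
    m=(((h[...,0]<8)|(h[...,0]>172))&(h[...,1]>120)&(h[...,2]>40)).astype(np.uint8)
    u,v=uv;k=np.zeros_like(m);k[v-30:v+30,u-30:u+30]=m[v-30:v+30,u-30:u+30]
    pts=cv2.findNonZero(k);H=cv2.convexHull(pts)
    # fit ring silhouette: hull of projected cylinder -> match bbox & hull centroid
    M=cv2.moments(H);c0=np.array([M['m10']/M['m00'],M['m01']/M['m00']])
    t=np.linspace(0,6.28,60)
    def cen(x):
        q=proj(0,[[x[0]+22*np.cos(a),x[1]+22*np.sin(a),z] for a in t for z in(0,24)],I).astype(np.float32)
        hh=cv2.convexHull(q);M=cv2.moments(hh);return np.array([M['m10']/M['m00'],M['m01']/M['m00']]),M['m00']
    r=least_squares(lambda x:cen(x)[0]-c0,ray(0,uv,12,I)[:2],diff_step=1e-3)
    print(n,'ring',r.x.round(1),'area',M['m00'],cen(r.x)[1])
E
```

```text
peg [414.4 296.4  83. ]
 yaw -1.81 [386.1 274.5   6. ] [493.3 271.1   6. ]
 yaw 1.17 [384.2 317.5   6. ] [493.5 319.7   6. ]
wL yaw -0.32 top pt [539.4 295.7]
  v265 edges 294..323 pred 306.6 local y -10.5 13.8
  v297 edges 293..322 pred 305.9 local y -10.3 13.0
  v330 edges 294..323 pred 306.0 local y -9.7 13.9
  v351 edges 298..324 pred 306.8 local y -7.4 14.9
  v356 edges 307..307 pred 307.3 local y 0.2 -0.8
peg [486.9  -8.1  83. ]
 yaw -2.29 [458.3 -27.5   6. ] [568.7 -31.9   6. ]
 yaw -0.69 [458.1  13.9   6. ] [568.5  12.6   6. ]
wM yaw -1.49 top pt [611.8 -11.3]
  v269 edges 302..330 pred 317.0 local y -12.6 10.9
  v300 edges 301..329 pred 316.1 local y -12.2 10.4
  v333 edges 300..328 pred 315.1 local y -12.4 10.4
  v355 edges 300..327 pred 314.5 local y -12.5 10.8
  v359 edges 302..326 pred 314.3 local y -11.0 10.4
peg [ 443.5 -272.7   83. ]
 yaw -7.22 [ 413.2 -289.4    6. ] [ 521.7 -303.2    6. ]
 yaw -4.69 [ 417.2 -249.3    6. ] [ 527.4 -258.4    6. ]
wR yaw -5.96 top pt [ 567.8 -285.7]
  v270 edges 304..332 pred 319.5 local y -13.1 10.5
  v302 edges 305..333 pred 319.4 local y -11.6 11.0
  v335 edges 305..333 pred 319.2 local y -11.6 11.3
  v356 edges 305..331 pred 319.1 local y -12.2 10.2
  v360 edges 319..319 pred 319.1 local y 0.4 -0.5
wM ring [ 447.3 -117.3] area 1340.5 1485.8509295295808
wR ring [ 447.7 -116.7] area 1304.5 1458.2455296972767
```

Leans by vision are about +2 mm (left), -1 mm (middle) and -0.5 mm (right), so nothing decisive and I'll feel for it. The right wheel is nearest, so it goes first: straddle it with about 42 mm opening, tips about 20 mm below the top.

arm_command(
  deltas=[
    [[0.04,-0.005,0],0,0.5],
    [[0.078,-0.0095,0],-0.5,0.5],
    [[0.078,-0.0095,-0.03],-0.5,0.5],
    [[0.078,-0.0095,-0.06],-0.5,0.5],
    [[0.078,-0.0095,-0.06],-0.5,0.5],
  ],
)

```text
time_s: 4.08
tcp_pos: [567.5, -282.8, 216.0]
tcp_rot: [-0.002, 0.051, 0.999, 0.002]
force: [0.2, -0.5, 1.0]
grip_width: 42.5
```

```bash
python3 - <<'E'
from h import *
snap('wR2')
a=cv2.imread('pics/wR2.png');cv2.imwrite('pics/wR2v.png',cv2.convertScaleAbs(a[120:480,120:520],alpha=2.2,beta=10))
E
```

```text
4.125 [ 568.2 -283.7  217.8] jawyaw -5.910820937125948 [ 0.01843904 -0.30849895  1.09809499] 42.623890376389085
```

View pics/wR2v.png

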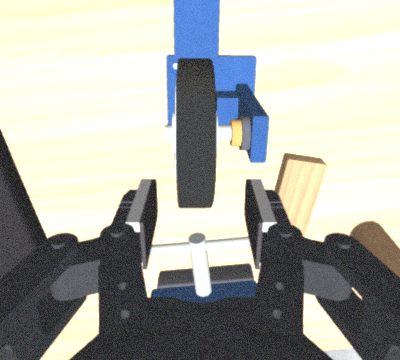

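Tyre at columns 177-216 lies between the pads (150-255), aligned. I lower over it.

arm_command(
  deltas=[
    [[0,-0.0015,-0.03],0,0.5],
    [[0,-0.0015,-0.058],0,0.5],
    [[0,-0.0015,-0.058],0,0.5],
    [[0,-0.0015,-0.058],0,0.5],
    [[0,-0.0015,-0.058],0,0.5],
  ],
)

```text
time_s: 4.75
tcp_pos: [569.1, -285.6, 161.6]
tcp_rot: [0.001, 0.052, 0.999, 0.001]
force: [1.2, 0.2, 0.6]
grip_width: 42.5
```

arm_command(
  deltas=[
    [[0,-0.004,0],0,0.5],
    [[-0.0005,-0.007,0],0,0.5],
    [[-0.0005,-0.007,0],0,0.5],
    [[-0.0005,-0.007,0],0,0.5],
  ],
)

```text
time_s: 5.25
tcp_pos: [568.6, -292.6, 161.6]
tcp_rot: [0.0, 0.052, 0.999, 0.002]
force: [-0.2, 0.3, 0.6]
grip_width: 42.5
```

arm_command(
  deltas=[
    [[0,-0.001,0],0,0.5],
    [[0,-0.001,0],0,0.5],
  ],
)

```text
time_s: 5.5
tcp_pos: [568.5, -293.6, 161.5]
tcp_rot: [0.0, 0.052, 0.999, 0.002]
force: [0.4, 0.5, -0.5]
grip_width: 42.7
```

arm_command(
  deltas=[
    [[0,-0.001,0],0,0.5],
    [[0,-0.001,0],0,0.5],
  ],
)

```text
time_s: 5.75
tcp_pos: [568.5, -294.7, 161.4]
tcp_rot: [0.0, 0.052, 0.999, 0.001]
force: [-0.4, -0.5, 0.2]
grip_width: 43.0
```

arm_command(
  deltas=[
    [[0,-0.001,0],0,0.5],
    [[0,-0.001,0],0,0.5],
  ],
)

```text
time_s: 6.0
tcp_pos: [568.5, -295.8, 161.5]
tcp_rot: [0.0, 0.052, 0.999, 0.001]
force: [-0.2, -0.1, -0.1]
grip_width: 42.4
```

arm_command(
  deltas=[
    [[0,-0.0007,0],0,0.5],
    [[0,-0.0007,0],0,0.5],
  ],
)

```text
time_s: 6.25
tcp_pos: [568.5, -296.5, 161.5]
tcp_rot: [0.0, 0.052, 0.999, 0.001]
force: [0.2, -0.7, 0.3]
grip_width: 42.8
```

arm_command(
  deltas=[
    [[0,-0.0008,0],0,0.5],
    [[0,-0.0008,0],0,0.5],
  ],
)

```text
time_s: 6.5
tcp_pos: [568.5, -297.4, 161.5]
tcp_rot: [0.0, 0.052, 0.999, 0.001]
force: [-0.1, 0.7, -0.2]
grip_width: 42.7
```

arm_command(
  deltas=[
    [[0,-0.0006,0],0,0.5],
    [[0,-0.0006,0],0,0.5],
  ],
)

```text
time_s: 6.75
tcp_pos: [568.5, -298.1, 161.5]
tcp_rot: [0.0, 0.052, 0.999, 0.001]
force: [-0.1, 0.4, -0.5]
grip_width: 42.8
```

arm_command(
  deltas=[
    [[0,-0.0008,0],0,0.5],
    [[0,-0.0008,0],0,0.5],
  ],
)

```text
time_s: 7.0
tcp_pos: [568.5, -299.0, 161.5]
tcp_rot: [0.0, 0.052, 0.999, 0.001]
force: [0.5, 0.7, 1.3]
grip_width: 42.9
```

arm_command(
  deltas=[
    [[0,-0.0007,0],0,0.5],
    [[0,-0.0007,0],0,0.5],
  ],
)

```text
time_s: 7.25
tcp_pos: [568.5, -299.8, 161.6]
tcp_rot: [0.0, 0.052, 0.999, 0.001]
force: [0.0, 1.1, 0.3]
grip_width: 42.7
```

```bash
python3 - <<'E'
from h import *
snap('wR3')
a=cv2.imread('pics/wR3.png');cv2.imwrite('pics/wR3v.png',cv2.convertScaleAbs(a[180:480,170:470],alpha=2.5,beta=20))
E
```

```text
7.3 [ 568.5 -299.8  161.5] jawyaw -5.947423965776267 [-0.06527435  0.24253987  0.51879975] 42.817055359418944
```

View pics/wR3v.png

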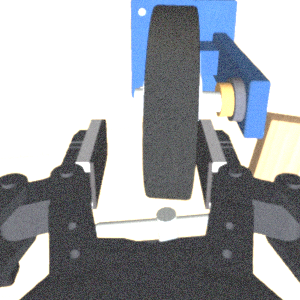

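The +y pad (column ~200) is at the tyre's edge (~197). The tyre has followed about 4 mm with no force, so this looks like the worn wheel. I continue gently.

arm_command(
  deltas=[
    [[0,-0.0007,0],0,0.5],
    [[0,-0.0007,0],0,0.5],
  ],
)

```text
time_s: 7.55
tcp_pos: [568.5, -300.5, 161.6]
tcp_rot: [0.0, 0.052, 0.999, 0.001]
force: [0.1, -0.2, 0.4]
grip_width: 42.8
```

arm_command(
  deltas=[
    [[0,-0.0005,0],0,0.5],
    [[0,-0.0005,0],0,0.5],
  ],
)

```text
time_s: 7.8
tcp_pos: [568.5, -300.7, 161.6]
tcp_rot: [0.0, 0.052, 0.999, 0.002]
force: [-0.8, 1.8, 0.8]
grip_width: 42.6
```

arm_command(
  deltas=[
    [[0,-0.0006,0],0,0.5],
    [[0,-0.0006,0],0,0.5],
  ],
)

```text
time_s: 8.05
tcp_pos: [568.6, -301.0, 161.5]
tcp_rot: [0.0, 0.052, 0.999, 0.002]
force: [0.2, 2.4, 2.7]
grip_width: 42.8
```

arm_command(
  deltas=[
    [[0,-0.0006,0],0,0.5],
    [[0,-0.0006,0],0,0.5],
  ],
)

```text
time_s: 8.3
tcp_pos: [568.7, -301.2, 161.6]
tcp_rot: [0.0, 0.051, 0.999, 0.002]
force: [-0.5, 4.1, 2.1]
grip_width: 42.8
```

arm_command(
  deltas=[
    [[0,-0.0008,0],0,0.5],
    [[0,-0.0008,0],0,0.5],
    [[0,-0.0008,0],0,0.5],
  ],
)

```text
time_s: 8.68
tcp_pos: [568.9, -301.5, 161.6]
tcp_rot: [0.0, 0.051, 0.999, 0.002]
force: [-0.4, 5.0, 2.8]
grip_width: 42.6
```

```bash
python3 - <<'E'
from h import *
f=[]
for i in range(3): snap('x');
E
```

```text
8.725 [ 568.8 -301.5  161.6] jawyaw -5.882207887540801 [-0.34697518  4.3196803   3.18951885] 42.90024210596648
8.775 [ 568.8 -301.5  161.6] jawyaw -5.882519215092799 [-0.70832132  4.14914489  2.13539319] 43.048164219523656
8.825 [ 568.8 -301.5  161.6] jawyaw -5.880131890611295 [-0.06715693  5.27295205  2.93852347] 42.81572066890125
```

A proper feel, about 4.7 N (bend ≈ 0.015) away from the post. Now towards the post: a tight wheel should touch at y ≈ -282, the worn one at ≈ -272.

arm_command(
  deltas=[
    [[0,0.006,0],0,0.5],
    [[0.001,0.012,0],0,0.5],
    [[0.001,0.0165,0],0,0.5],
    [[0.001,0.0165,0],0,0.5],
  ],
)

```text
time_s: 9.32
tcp_pos: [569.9, -284.6, 161.5]
tcp_rot: [0.0, 0.051, 0.999, 0.002]
force: [-0.2, -0.4, 0.7]
grip_width: 42.8
```

arm_command(
  deltas=[
    [[0,0.0012,0],0,0.5],
    [[0,0.0012,0],0,0.5],
  ],
)

```text
time_s: 9.57
tcp_pos: [569.9, -283.5, 161.5]
tcp_rot: [0.0, 0.051, 0.999, 0.002]
force: [0.2, 0.0, 0.1]
grip_width: 42.4
```

arm_command(
  deltas=[
    [[0,0.001,0],0,0.5],
    [[0,0.001,0],0,0.5],
  ],
)

```text
time_s: 9.82
tcp_pos: [569.9, -282.6, 161.6]
tcp_rot: [0.0, 0.051, 0.999, 0.002]
force: [0.9, 0.2, 0.3]
grip_width: 42.7
```

arm_command(
  deltas=[
    [[0,0.001,0],0,0.5],
    [[0,0.001,0],0,0.5],
  ],
)

```text
time_s: 10.07
tcp_pos: [569.9, -281.5, 161.5]
tcp_rot: [0.0, 0.051, 0.999, 0.002]
force: [0.2, 0.0, 0.0]
grip_width: 42.8
```

arm_command(
  deltas=[
    [[0,0.001,0],0,0.5],
    [[0,0.001,0],0,0.5],
  ],
)

```text
time_s: 10.32
tcp_pos: [569.9, -280.3, 161.6]
tcp_rot: [0.0, 0.051, 0.999, 0.002]
force: [-0.7, 0.2, 0.3]
grip_width: 42.8
```

arm_command(
  deltas=[
    [[0,0.001,0],0,0.5],
    [[0,0.001,0],0,0.5],
  ],
)

```text
time_s: 10.58
tcp_pos: [569.9, -279.2, 161.5]
tcp_rot: [0.0, 0.051, 0.999, 0.002]
force: [0.6, 0.5, -0.3]
grip_width: 42.6
```

arm_command(
  deltas=[
    [[0,0.001,0],0,0.5],
    [[0,0.001,0],0,0.5],
  ],
)

```text
time_s: 10.82
tcp_pos: [570.0, -278.0, 161.5]
tcp_rot: [0.0, 0.051, 0.999, 0.002]
force: [0.2, -1.1, 0.9]
grip_width: 42.8
```

arm_command(
  deltas=[
    [[0,0.0006,0],0,0.5],
    [[0,0.0006,0],0,0.5],
  ],
)

```text
time_s: 11.08
tcp_pos: [570.0, -277.4, 161.6]
tcp_rot: [0.0, 0.051, 0.999, 0.002]
force: [0.7, -0.2, 0.0]
grip_width: 42.5
```

arm_command(
  deltas=[
    [[0,0.0006,0],0,0.5],
    [[0,0.0006,0],0,0.5],
  ],
)

```text
time_s: 11.32
tcp_pos: [570.0, -276.7, 161.5]
tcp_rot: [0.0, 0.051, 0.999, 0.002]
force: [-0.4, 0.0, -0.1]
grip_width: 42.5
```

arm_command(
  deltas=[
    [[0,0.001,0],0,0.5],
    [[0,0.001,0],0,0.5],
  ],
)

```text
time_s: 11.58
tcp_pos: [570.0, -275.6, 161.5]
tcp_rot: [0.0, 0.051, 0.999, 0.002]
force: [-0.6, 0.0, -0.3]
grip_width: 42.4
```

arm_command(
  deltas=[
    [[0,0.0008,0],0,0.5],
    [[0,0.0008,0],0,0.5],
  ],
)

```text
time_s: 11.82
tcp_pos: [570.0, -274.7, 161.5]
tcp_rot: [0.0, 0.051, 0.999, 0.003]
force: [-0.5, -1.0, 0.3]
grip_width: 42.6
```

arm_command(
  deltas=[
    [[0,0.0006,0],0,0.5],
    [[0,0.0006,0],0,0.5],
  ],
)

```text
time_s: 12.08
tcp_pos: [570.0, -274.0, 161.5]
tcp_rot: [0.0, 0.051, 0.999, 0.003]
force: [-0.3, 0.0, -0.1]
grip_width: 42.7
```

arm_command(
  deltas=[
    [[0,0.0008,0],0,0.5],
    [[0,0.0008,0],0,0.5],
  ],
)

```text
time_s: 12.32
tcp_pos: [570.0, -273.1, 161.5]
tcp_rot: [0.0, 0.051, 0.999, 0.003]
force: [0.4, -0.3, -0.6]
grip_width: 42.8
```

arm_command(
  deltas=[
    [[0,0.0006,0],0,0.5],
    [[0,0.0006,0],0,0.5],
  ],
)

```text
time_s: 12.58
tcp_pos: [570.0, -272.4, 161.5]
tcp_rot: [0.0, 0.051, 0.999, 0.003]
force: [-0.7, -0.2, -0.4]
grip_width: 43.0
```

arm_command(
  deltas=[
    [[0,0.0005,0],0,0.5],
    [[0,0.0005,0],0,0.5],
  ],
)

```text
time_s: 12.82
tcp_pos: [570.0, -272.1, 161.5]
tcp_rot: [0.0, 0.051, 0.999, 0.002]
force: [-0.4, -0.8, 0.2]
grip_width: 42.7
```

arm_command(
  deltas=[
    [[0,0.0006,0],0,0.5],
    [[0,0.0006,0],0,0.5],
  ],
)

```text
time_s: 13.08
tcp_pos: [570.0, -271.8, 161.6]
tcp_rot: [0.0, 0.051, 0.999, 0.002]
force: [0.9, -1.4, 0.2]
grip_width: 42.7
```

arm_command(
  deltas=[
    [[0,0.0004,0],0,0.5],
    [[0,0.0004,0],0,0.5],
  ],
)

```text
time_s: 13.32
tcp_pos: [570.0, -271.7, 161.6]
tcp_rot: [0.0, 0.051, 0.999, 0.002]
force: [1.0, -3.6, -0.1]
grip_width: 43.0
```

arm_command(
  deltas=[
    [[0,0.0006,0],0,0.5],
    [[0,0.0006,0],0,0.5],
  ],
)

```text
time_s: 13.58
tcp_pos: [569.9, -271.4, 161.6]
tcp_rot: [0.0, 0.051, 0.999, 0.002]
force: [0.1, -4.8, -0.4]
grip_width: 42.6
```

```bash
python3 - <<'E'
from h import *
for i in range(3): snap('x');
E
```

```text
13.625 [ 569.9 -271.4  161.6] jawyaw -5.832348999424653 [ 0.10110189 -3.85057057 -0.61175107] 42.76616599666839
13.675 [ 569.9 -271.4  161.7] jawyaw -5.833882427019915 [ 0.72007744 -4.3896704  -0.23691801] 42.990735995437326
13.725 [ 569.9 -271.4  161.6] jawyaw -5.834719428767045 [ 1.01796461 -5.52230867 -0.6554045 ] 42.80911306205347
```

arm_command(
  deltas=[
    [[0,0.0007,0],0,0.5],
    [[0,0.0007,0],0,0.5],
  ],
)

```text
time_s: 13.98
tcp_pos: [569.8, -271.1, 161.7]
tcp_rot: [0.001, 0.051, 0.999, 0.002]
force: [-1.2, -4.6, -0.6]
grip_width: 42.6
```

arm_command(
  deltas=[
    [[-0.001,-0.008,0],0,0.5],
    [[-0.001,-0.0145,0],0,0.5],
    [[-0.001,-0.0145,0],0,0.5],
    [[-0.001,-0.0145,0.04],0,0.5],
    [[-0.001,-0.0145,0.09],0,0.7],
  ],
)

```text
time_s: 14.6
tcp_pos: [568.3, -284.7, 251.6]
tcp_rot: [-0.001, 0.051, 0.999, 0.002]
force: [1.3, -0.1, 0.7]
grip_width: 58.9
```

The right wheel is the worn one: about 29 mm travel between contacts with about 19 mm clearance, so about 10 mm of play, felt at roughly ±4.7 N. The other two need no touching. Now the red ring at (447.5, -117).

arm_command(
  deltas=[
    [[-0.03,0.045,0],0,0.85],
    [[-0.06,0.09,0],0,0.85],
    [[-0.09,0.13,-0.02],0,0.85],
    [[-0.121,0.168,-0.06],0,0.85],
    [[-0.121,0.168,-0.11],0,0.85],
  ],
)

```text
time_s: 15.22
tcp_pos: [446.1, -113.3, 141.6]
tcp_rot: [0.0, 0.049, 0.999, 0.004]
force: [1.3, 0.2, -0.6]
grip_width: 72.6
```

arm_command(
  deltas=[
    [[0,0,0],0,0.85],
    [[0,0,0],0,0.85],
  ],
)

```text
time_s: 15.48
tcp_pos: [447.0, -113.5, 142.9]
tcp_rot: [0.001, 0.049, 0.999, 0.004]
force: [1.0, -0.6, -0.8]
grip_width: 72.4
```

```bash
python3 - <<'E'
from h import *
snap('g1');a=cv2.imread('pics/g1.png');cv2.imwrite('pics/g1v.png',cv2.convertScaleAbs(a,alpha=1.7,beta=10))
I=json.load(open('pics/g1.json'));t=np.linspace(0,6.28,9);print(proj(0,[[447.5,-117,24]],I),proj(0,[[447.5+22*np.cos(x),-117+22*np.sin(x),24] for x in t],I).round(0).tolist())
E
```

```text
15.525 [ 447.6 -113.8  143.3] jawyaw -5.616177763212818 [ 0.30081186 -0.43134966  0.89997626] 72.8595751723047
[[316.03304068 245.84970042]] [[319.0, 272.0], [337.0, 262.0], [344.0, 243.0], [334.0, 225.0], [313.0, 219.0], [294.0, 229.0], [288.0, 248.0], [299.0, 266.0], [319.0, 272.0]]
```

View pics/g1v.png

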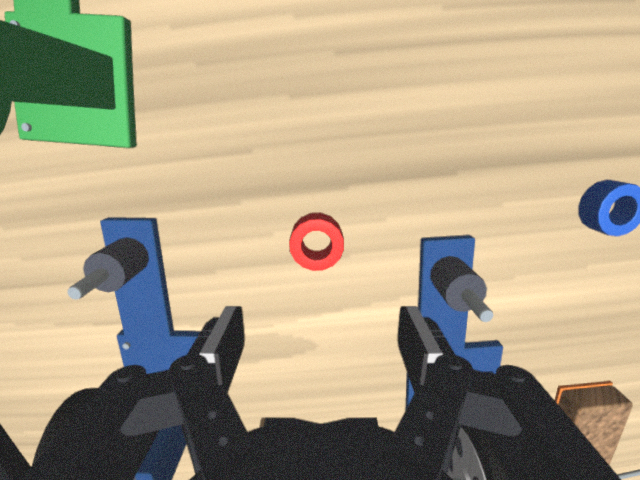

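The red ring's upper face is centred at (317,245), where I predicted (316,246); the blue collar is far right at (612,208). I descend and grasp.

arm_command(
  deltas=[
    [[0,-0.0025,-0.05],0,0.85],
    [[0,-0.0025,-0.095],0,0.85],
    [[0,-0.0025,-0.123],0,0.85],
    [[0,-0.0025,-0.123],0,0.85],
    [[0,-0.0025,-0.123],0,0.85],
  ],
)

```text
time_s: 16.15
tcp_pos: [449.0, -116.9, 21.8]
tcp_rot: [0.003, 0.049, 0.999, 0.003]
force: [0.1, -0.6, 0.1]
grip_width: 72.2
```

arm_command(
  deltas=[
    [[0,0,0],0,0.4],
    [[0,0,0],0,0.4],
    [[0,0,0],0,0.4],
    [[0,0,0],0,0.4],
    [[0,0,0],0,0.4],
  ],
)

```text
time_s: 16.77
tcp_pos: [450.2, -117.1, 23.6]
tcp_rot: [0.004, 0.049, 0.999, 0.003]
force: [-2.9, 0.9, 19.7]
grip_width: 41.3
```

```bash
python3 - <<'E'
from h import *
snap('g2');a=cv2.imread('pics/g2.png');cv2.imwrite('pics/g2v.png',cv2.convertScaleAbs(a[180:480,170:470],alpha=2.2,beta=20))
E
```

```text
16.825 [ 450.2 -117.1   23.6] jawyaw -5.673728863107073 [-2.58089245  0.17642901 19.14100353] 41.024408165315705
```

View pics/g2v.png

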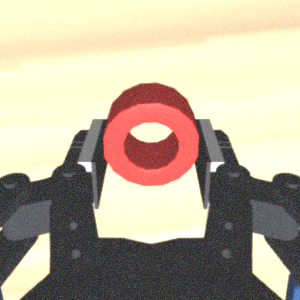

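The ring sits between the pads. The 19 N upward force is the tips swinging forward onto the bench. I lift and check the hold.

arm_command(
  deltas=[
    [[0,0,0.01],0,0.4],
    [[0,0,0.04],0,0.4],
    [[0,0,0.08],0,0.4],
    [[0,0,0.1],0,0.4],
    [[0,0,0.1],0,0.4],
  ],
)

```text
time_s: 17.45
tcp_pos: [451.4, -117.2, 125.5]
tcp_rot: [0.006, 0.049, 0.999, 0.003]
force: [-0.1, -0.1, 0.5]
grip_width: 41.5
```

```bash
python3 - <<'E'
from h import *
snap('g3');a=cv2.imread('pics/g3.png');cv2.imwrite('pics/g3v.png',cv2.resize(cv2.convertScaleAbs(a[220:420,220:420],alpha=2.2,beta=20),None,fx=2.5,fy=2.5))
I=json.load(open('pics/g3.json'));p=manip.observe()['tcp_pos']
for dz in(-18,-12,-6,0,6):print(dz,((proj(0,[[p[0],p[1],p[2]+dz]],I)-220)*2.5).round(0))
E
```

```text
17.5 [ 450.7 -117.   124.4] jawyaw -5.652216777695543 [ 0.28749841  0.05180773 -0.50406801] 41.41461994312691
-18 [[254. 222.]]
-12 [[254. 238.]]
-6 [[255. 256.]]
0 [[255. 274.]]
6 [[255. 294.]]
```

View pics/g3v.png

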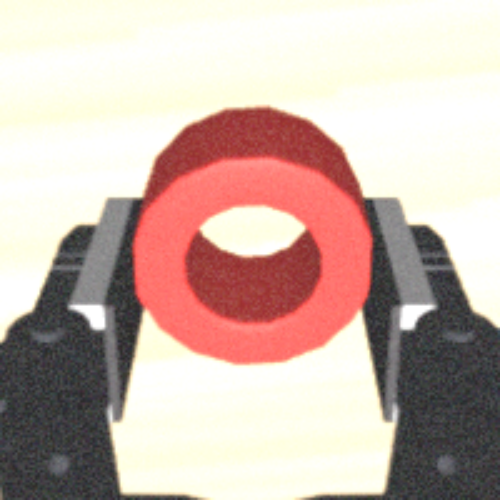

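```bash
cat > fit.py <<'E'
from h import *
from scipy.optimize import least_squares
from scipy.spatial.transform import Rotation as Ro
def fit(name,x0,box):
    im=cv2.imread(f'pics/{name}.png');I=json.load(open(f'pics/{name}.json'))
    h=cv2.cvtColor(im,cv2.COLOR_BGR2HSV);m=((((h[...,0]<10)|(h[...,0]>170))&(h[...,1]>110)&(h[...,2]>25))*255).astype(np.uint8)
    k=np.zeros_like(m);a,b,c,d=box;k[b:d,a:c]=m[b:d,a:c];k=cv2.morphologyEx(k,cv2.MORPH_OPEN,np.ones((3,3)))
    n,l,s,_=cv2.connectedComponentsWithStats(k);j=1+np.argmax(s[1:,4]);k=(l==j).astype(np.uint8)
    cs,hi=cv2.findContours(k,cv2.RETR_CCOMP,cv2.CHAIN_APPROX_NONE)
    hull=cv2.convexHull(max(cs,key=cv2.contourArea))
    t=np.linspace(0,2*np.pi,72)
    A=np.linspace(0,2*np.pi,36,endpoint=False);dirs=np.c_[np.cos(A),np.sin(A)]
    H=(hull[:,0,:]@dirs.T).max(0)+.0
    # bright top-face edge: hole pixels not used
    def res(p):
        R=Ro.from_euler('xy',p[3:]).as_matrix()
        X=np.array([[22*np.cos(x),22*np.sin(x),z] for x in t for z in(-12,12)])@R.T+p[:3]
        return (proj(0,X,I)@dirs.T).max(0)-H
    r=least_squares(res,list(x0)+[0,0],x_scale=[1,1,1,.02,.02],loss='soft_l1');r3=least_squares(lambda p:res(list(p)+[0,0]),x0)
    print(name,'free',r.x[:3].round(1),np.degrees(r.x[3:]).round(1),'rms',np.sqrt((r.fun**2).mean()).round(2),'upright',r3.x.round(1),np.sqrt((r3.fun**2).mean()).round(2))
E
python3 - <<'E'
from fit import *
p=manip.observe()['tcp_pos'];print(p.round(1))
fit('wM',(447,-117,12),(185,95,260,165))
fit('g3',(p[0],p[1],p[2]-12),(255,250,380,380))
E
```

```text
[ 450.7 -117.   124.4]
wM free [ 447.8 -117.5   13.9] [-16.1  -2.9] rms 0.41 upright [ 447.1 -122.    -4.3] 0.36
g3 free [ 452.  -117.7  108.9] [1.1 4.5] rms 0.5 upright [ 451.5 -117.6  109. ] 0.55
```

Held: ring centre ≈ TCP + (0.8, -0.6, -13), near level. I carry it over the right stand's peg.

arm_command(
  deltas=[
    [[-0.002,-0.04,0.015],0,0.4],
    [[-0.004,-0.09,0.015],0,0.4],
    [[-0.006,-0.14,0.015],0,0.4],
    [[-0.008,-0.1555,0.015],0,0.4],
    [[-0.008,-0.1555,0.015],0,0.4],
  ],
)

```text
time_s: 18.12
tcp_pos: [441.8, -272.9, 138.6]
tcp_rot: [0.004, 0.05, 0.999, 0.004]
force: [-0.0, 0.3, -0.8]
grip_width: 41.5
```

arm_command(
  deltas=[
    [[0,0,0],0,0.4],
    [[0,0,0],0,0.4],
  ],
)

```text
time_s: 18.38
tcp_pos: [442.0, -271.3, 138.3]
tcp_rot: [0.004, 0.049, 0.999, 0.004]
force: [0.6, 0.2, -0.8]
grip_width: 41.5
```

```bash
python3 - <<'E'
from fit import *
snap('p1');a=cv2.imread('pics/p1.png');cv2.imwrite('pics/p1v.png',cv2.resize(cv2.convertScaleAbs(a[200:420,210:430],alpha=2.0,beta=20),None,fx=2.5,fy=2.5))
I=json.load(open('pics/p1.json'));p=manip.observe()['tcp_pos']
fit('p1',(p[0],p[1],p[2]-13),(240,230,400,400))
print('peg px',((proj(0,[[443.5,-273,83],[443.5,-273,50]],I)-[210,200])*2.5).round(0).tolist())
E
```

```text
18.425 [ 442.1 -271.5  138.4] jawyaw -5.662892077953927 [-0.01502571  0.01347779 -0.55910413] 41.076888396147645
p1 free [ 442.4 -271.7  121.5] [1.  3.4] rms 0.49 upright [ 442.1 -271.6  121.7] 0.51
peg px [[270.0, 204.0], [270.0, 152.0]]
```

View pics/p1v.png

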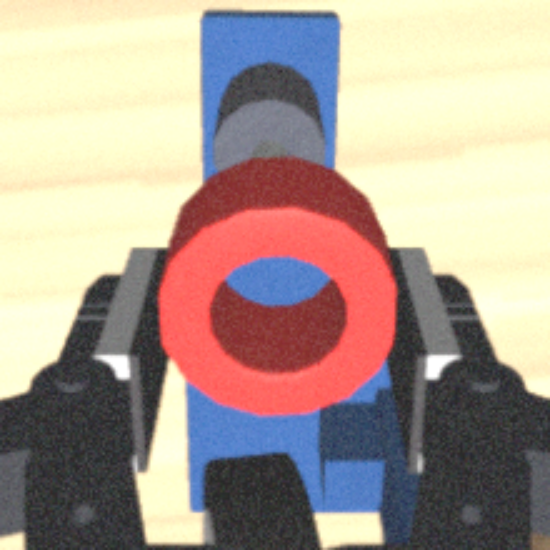

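The shoulder disc is centred at (270,152), exactly as predicted, so the peg is at (443.5,-273) and the ring needs +1.3 / -1.3 mm. I lower in stages.

arm_command(
  deltas=[
    [[0.0013,-0.0015,0],0,0.4],
    [[0.0013,-0.0015,-0.02],0,0.4],
    [[0.0013,-0.0015,-0.04],0,0.4],
    [[0.0013,-0.0015,-0.055],0,0.4],
    [[0.0013,-0.0015,-0.055],0,0.4],
  ],
)

```text
time_s: 19.05
tcp_pos: [442.9, -272.5, 82.6]
tcp_rot: [0.003, 0.049, 0.999, 0.004]
force: [-0.8, -0.1, -0.9]
grip_width: 41.2
```

arm_command(
  deltas=[
    [[0,0,-0.002],0,0.4],
    [[0,0,-0.002],0,0.4],
  ],
)

```text
time_s: 19.3
tcp_pos: [443.2, -272.7, 81.0]
tcp_rot: [0.004, 0.049, 0.999, 0.004]
force: [-0.6, -0.4, 0.6]
grip_width: 41.7
```

arm_command(
  deltas=[
    [[0,0,-0.002],0,0.4],
    [[0,0,-0.002],0,0.4],
  ],
)

```text
time_s: 19.55
tcp_pos: [443.2, -272.7, 79.1]
tcp_rot: [0.004, 0.049, 0.999, 0.004]
force: [1.7, 0.0, 0.3]
grip_width: 41.1
```

arm_command(
  deltas=[
    [[0,0,-0.0015],0,0.4],
    [[0,0,-0.0015],0,0.4],
  ],
)

```text
time_s: 19.8
tcp_pos: [443.2, -272.7, 77.5]
tcp_rot: [0.004, 0.049, 0.999, 0.004]
force: [-0.9, 1.0, -0.8]
grip_width: 41.4
```

arm_command(
  deltas=[
    [[0,0,-0.0015],0,0.4],
    [[0,0,-0.0015],0,0.4],
  ],
)

```text
time_s: 20.05
tcp_pos: [443.1, -272.6, 75.9]
tcp_rot: [0.004, 0.049, 0.999, 0.004]
force: [0.0, 0.7, 1.4]
grip_width: 41.3
```

```bash
python3 - <<'E'
from fit import *
snap('p2');p=manip.observe()['tcp_pos']
fit('p2',(p[0],p[1],p[2]-13),(240,230,400,400))
E
```

```text
20.1 [ 443.1 -272.6   75.9] jawyaw -5.6490342276756 [ 0.23005898  0.50367414 -0.21528407] 41.331223505552394
p2 free [ 442.9 -272.9   59.5] [0.4 0.7] rms 0.44 upright [ 442.8 -272.9   59.6] 0.44
```

arm_command(
  deltas=[
    [[0,0,-0.001],0,0.4],
    [[0,0,-0.001],0,0.4],
  ],
)

```text
time_s: 20.35
tcp_pos: [443.1, -272.6, 74.8]
tcp_rot: [0.004, 0.049, 0.999, 0.004]
force: [-0.4, -0.1, -0.5]
grip_width: 41.6
```

arm_command(
  deltas=[
    [[0,0,-0.001],0,0.4],
    [[0,0,-0.001],0,0.4],
  ],
)

```text
time_s: 20.6
tcp_pos: [443.1, -272.6, 73.9]
tcp_rot: [0.004, 0.049, 0.999, 0.004]
force: [0.7, 0.3, -1.2]
grip_width: 41.2
```

By the grasp geometry, the seat is at TCP z ≈ 73.6, so I'm 0.3 mm above it. Release.

arm_command(
  deltas=[
    [[0,0,0],0,0.6],
    [[0,0,0],0,0.75],
    [[0,0,0],0,0.75],
    [[0,0,0],0,0.75],
  ],
)

```text
time_s: 21.1
tcp_pos: [443.2, -272.6, 73.9]
tcp_rot: [0.004, 0.049, 0.999, 0.004]
force: [1.7, 0.5, 0.4]
grip_width: 64.1
```

```bash
python3 - <<'E'
from fit import *
snap('p3');p=manip.observe()['tcp_pos']
fit('p3',(p[0],p[1],p[2]-13),(240,230,400,400))
E
```

```text
21.15 [ 443.1 -272.6   73.9] jawyaw -5.646030507104371 [ 0.14201971  0.52182224 -0.05634654] 63.882700378917136
p3 free [ 443.1 -272.9   57.2] [0.1 0.1] rms 0.36 upright [ 443.  -272.9   57.2] 0.36
```

arm_command(
  deltas=[
    [[0,0,0.03],0,0.75],
    [[0,0,0.07],0,0.75],
    [[0,0,0.12],0,0.75],
    [[-0.02,0,0.17],0,0.75],
    [[-0.02,0,0.17],0,0.75],
  ],
)

```text
time_s: 21.78
tcp_pos: [423.6, -274.1, 247.5]
tcp_rot: [0.007, 0.05, 0.999, 0.003]
force: [-0.2, 0.8, 0.5]
grip_width: 64.0
```

```bash
python3 - <<'E'
from fit import *
snap('p4');fit('p4',(443,-273,62),(240,150,400,330))
a=cv2.imread('pics/p4.png');b=manip.capture('scene')
cv2.imwrite('pics/p4v.png',np.hstack([cv2.convertScaleAbs(a[80:380,170:470],alpha=1.8,beta=15),cv2.resize(b[130:280,140:290],(300,300))]))
E
```

```text
21.825 [ 423.5 -273.2  245.5] jawyaw -5.675947403514414 [-0.21406142 -0.17199507 -0.73590712] 64.18509837455899
p4 free [ 443.  -272.9   54.2] [ 0.3 -7. ] rms 0.27 upright [ 445.6 -273.1   47. ] 0.35
```

View pics/p4v.png

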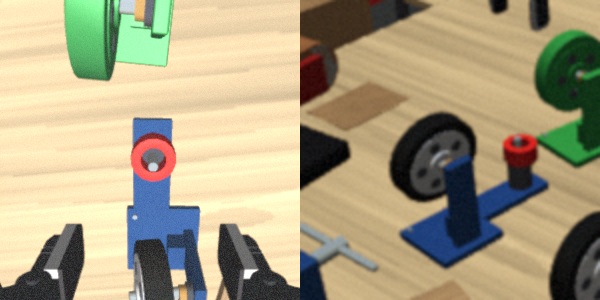

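The ring sits level on the right stand's shoulder: peg tip inside the hole at (152,167) in the wrist crop, and red ring on the shoulder at (520,150) in the scene crop. The gripper is clear, so I hand in.

```bash
python3 -c "
from bench import manip
print(manip.sign_off())"
```

```text
the job is handed in; nothing more can be done
None
```

The red ring is on the peg of the worn wheel's stand, and the job is handed in at about 22 s on the robot's clock. No verdict was reported.

- **Which wheel:** The right-hand blue stand (wheel near x 568, y -286 mm) has the worn bearing. I rocked it away from the post to about 4.7 N, then towards it to about 4.6 N, a bend of about ±0.015. There was about 10 mm of free travel between the two. I judged it from that alone and did not touch the other two wheels.
- **Ring:** I set it on that stand's peg, released it and backed the gripper off.
- **Last checks:** The final pictures show the ring on the shoulder with the peg through its hole, within about 1 mm of the peg sideways. The gripper is clear and no outside force shows beyond the sensor's noise.
- **Checks that disagreed:** My picture fit put the ring's centre at 47 to 57 mm instead of 62 mm. The last free fit also showed a 7° tilt. I put both down to the fit: it was also 16 mm low and 16° off on the ring lying flat on the bench, and the close-up just after release showed it level. I trusted the grasp height and the side view instead.
- **During the grasp:** The fingertips pressed on the bench with about 19 N as they closed. I moved none of the other bench items on purpose, but I did not measure them again at the end.
- **Pictures:** I viewed 12, two over the budget, counting crops.

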